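# Put the hole saws back on their rack in order of size

## Robot

A 6-joint arm with a two-finger parallel gripper is mounted at the origin on the work surface. World frame = base frame: x ahead of the robot, y to its left, z up, the work surface at z = 0. Lengths are in m, angles in rad, forces in N, time in s.
With the tool pointing down it reaches from about 0.3 to 0.75 m from the base axis. Payload 8.5 kg.
Tool frame: the origin (TCP) lies on the front face of the gripper's body, between the roots of the fingers; the fingertips stand 64 mm ahead of it and the grasp point (between the pads) lies 45 mm ahead of it (r.tcp_to_grasp is the distance from the TCP to the grasp point, in m); z points along the fingers, y is the line along which they close (so a half turn about z gives the same grasp; the last joint's range is limited). The gripper opens to 88 mm and grips with 3 to 60 N. Pads are 18 mm wide; open, the fingers measure 123 mm over their backs; the gripper's body (75 mm by 187 mm) begins 45 mm behind the grasp point.
Start: joints at [-0.215, 0.381, 1.297, -0, 1.464, -0.215], TCP at [0.55, 0, 0.303] pointing down, gripper open.
Joint ranges: [-3.11, 3.11], [-0.89, 2.33], [0.22, 2.48], [-1.42, 4.56], [0.17, 2.85], [-2.88, 2.88]. Speed limits (rad/s): [2.39, 2.39, 3.14, 3.14, 3.14, 3.14].

## Interface

Orientations are given as [roll, pitch, yaw] about the fixed x, y, z axes, in that order (R = Rz(yaw) Ry(pitch) Rx(roll)).
In Python, from rig import r, vision gives the robot as it stands.
- The arm moves only by the tool servo_tool, never from a script. Its argument "motion" is a list of rows, each an object with "grip": the opening, from 0 (shut) to 1 (fully open); "xyz": the shift along the tool's x, y, z normalised to -1 to 1, where 1 is 300 mm, a list of three; "twist": the turn, a rotation vector about the tool's x, y, z normalised to -1 to 1, where 1 is pi rad, a list of three. In form: [{"grip": grip, "xyz": [x, y, z], "twist": [ax, ay, az]}, ...]. A call has 1 to 10 rows; each row is the pose to reach, as a shift and turn from the pose commanded when the call began, along the tool's axes at that moment, turning the shorter way round; what a row does not reach only later rows make up. A row lasts 1/10 s, in which the tool goes at most 50 mm and 8.59 degrees, less where a joint would pass 70% of its speed; a pose out of reach is approached as far as the arm can. A call with a number of a shift or a turn outside -1 to 1 is refused whole. A call with a gripper value outside its range is refused whole. The fingers move at their own pace and stop on an object; "newtons" is the grip in N (left out, the last holds). Time passes only in rows, so rows that repeat a pose let the fingers close. It gives the time, the measured TCP pose, the force, the opening and the grip force at its end, in the units of the state.
- r.get_state(): the state, without advancing time (a new reading comes with each control period).
- vision.capture(name): name is "scene" or "side" or "wrist"; returns the picture (420x560x3 uint8, red, green, blue); there is no depth.
- vision.camera_params(name): a dict with "camera_matrix" (3x3 intrinsics, pixels), "R" (3x3) and "t" (3): a world point X has camera coordinates R X + t. Camera axes: x right, y down, z forward; pixel columns grow to the right and rows downward; lengths in m; the calibration is good to about 2 mm. A picture is of the moment at which its call begins: read the wrist's pose just before it. camera_params takes no time and is no camera call; for the wrist camera it gives the pose at the moment of the call.
- r.sign_off(): hands the job in; it is judged then, once.
Trained networks look in the newest picture that a camera, given by its name, has taken for a name from the list of things; names that differ only in an ending like _2 or _b are one class to them, and where a whole thing is asked for, a point or a joint stands for the part that bears it (a point fixed in the world has none). Each returns a list of dicts, best first, with "conf" (0 to 1); they miss things now and then, are a little off and sometimes report something else, mostly with a low value. They report only what shows in the picture. A call takes as long as a camera call. They do not tell look-alikes from the thing itself.
- vision.regions_of(target, camera): "pixels" (420x560 bool, what is visible of it) and "centre" ([column, row] in pixels, amid what is visible of it).
- vision.pinpoint(target, camera): "centre" ([column, row] in pixels: a listed point, or the origin of a listed thing).
The state is a dict: "time": time; "joint_pos": joint angles; "dq": joint speeds; "joint_efforts": joint torques, N m; "position": TCP position; "eef_rot": TCP orientation; "wrist_force": force on the tool from outside, world axes, zero at the start; "torque": the same for the moment, N m; "finger_gap": finger opening in m; "gripper_force": force on a finger pad.
Only numpy, scipy, OpenCV 4.12 (cv2) and the standard library are available. Lean on these libraries where they do the work, as an engineer would, in place of code of your own. Each camera call takes 0.05 s, during which the arm holds its last target. There are 200 camera calls.

## Task

Put the four loose hole saws back on the free dowels of the rack, teeth down, centred and fully home, so that the whole row runs in order of size from the smallest saw at one end to the biggest at the other. Those two are already on the end dowels, so leave them where they are. Set each saw down rather than dropping it.

Things in the scene. Friction and masses are not known exactly. Their poses are not given: they have to be found in the camera images.
- saw35_center (a point): blue steel hole saw (a cup standing mouth down on its teeth, closed flat plate with a dark centre hole on top), 35 mm outside diameter, 30 mm inside, 40 mm tall, wall 2.5 mm, inside depth 35 mm; the smallest of the four loose ones, standing on the bench in front of the rack at the start. The point is on its axis, half-way up (20 mm above the teeth); its z axis points up through the plate
- saw44_center (a point): blue steel hole saw (a cup standing mouth down on its teeth, closed flat plate with a dark centre hole on top), 44 mm outside diameter, 39 mm inside, 40 mm tall, wall 2.5 mm, inside depth 35 mm; the second smallest of the four loose ones, standing on the bench in front of the rack at the start. The point is on its axis, half-way up (20 mm above the teeth); its z axis points up through the plate
- saw54_center (a point): blue steel hole saw (a cup standing mouth down on its teeth, closed flat plate with a dark centre hole on top), 54 mm outside diameter, 49 mm inside, 40 mm tall, wall 2.5 mm, inside depth 35 mm; the second largest of the four loose ones, standing on the bench in front of the rack at the start. The point is on its axis, half-way up (20 mm above the teeth); its z axis points up through the plate
- saw64_center (a point): blue steel hole saw (a cup standing mouth down on its teeth, closed flat plate with a dark centre hole on top), 64 mm outside diameter, 59 mm inside, 40 mm tall, wall 2.5 mm, inside depth 35 mm; the largest of the four loose ones, standing on the bench in front of the rack at the start. The point is on its axis, half-way up (20 mm above the teeth); its z axis points up through the plate
- saw25_center (a point): blue steel hole saw (a cup standing mouth down on its teeth, closed flat plate with a dark centre hole on top), 25 mm outside diameter, 20 mm inside, 40 mm tall, wall 2.5 mm, inside depth 35 mm; the smallest of all, already on the dowel at one end of the rack (at either end, differs from start to start). The point is on its axis, half-way up
- saw76_center (a point): blue steel hole saw (a cup standing mouth down on its teeth, closed flat plate with a dark centre hole on top), 76 mm outside diameter, 71 mm inside, 40 mm tall, wall 2.5 mm, inside depth 35 mm; the biggest of all, already on the dowel at the opposite end of the rack. The point is on its axis, half-way up
- peg1: pale upright wooden dowel, 10 mm diameter, 24 mm tall; first of the four free dowels of the rack, counted from the robot's right. Origin at its foot, on the black rubber top of the fixed rack (18 mm above the bench, 100 mm deep, 520 mm long); z up, y along the row to the next dowel, x across the row, away from the robot. Six dowels in the row at 85 mm pitch: end, peg1, 2, 3, 4, end
- peg2: pale upright wooden dowel, 10 mm diameter, 24 mm tall; second of the four free dowels of the rack, counted from the robot's right. Origin at its foot, on the black rubber top of the fixed rack (18 mm above the bench, 100 mm deep, 520 mm long); z up, y along the row to the next dowel, x across the row, away from the robot. Six dowels in the row at 85 mm pitch: end, peg1, 2, 3, 4, end
- peg3: pale upright wooden dowel, 10 mm diameter, 24 mm tall; third of the four free dowels of the rack, counted from the robot's right. Origin at its foot, on the black rubber top of the fixed rack (18 mm above the bench, 100 mm deep, 520 mm long); z up, y along the row to the next dowel, x across the row, away from the robot. Six dowels in the row at 85 mm pitch: end, peg1, 2, 3, 4, end
- peg4: pale upright wooden dowel, 10 mm diameter, 24 mm tall; fourth of the four free dowels of the rack, counted from the robot's right. Origin at its foot, on the black rubber top of the fixed rack (18 mm above the bench, 100 mm deep, 520 mm long); z up, y along the row to the next dowel, x across the row, away from the robot. Six dowels in the row at 85 mm pitch: end, peg1, 2, 3, 4, end
Not all that is in view belongs to the job. Leave any brown, turquoise or yellow look-alike of the part that bears saw35_center alone.

How it is judged:
At the end, for the whole second after the job is handed in: Each loose saw stands home over its own dowel, sizes rising from the 25 mm saw's end to the 76 mm saw's: axis within 15 mm of the dowel's, centre 16 to 24 mm above its foot, upright within 0.12 rad, at rest, let go; both end saws within 15 mm of where they were (((horizontal distance between saw25_center and peg1 below 0.12 m and horizontal distance between saw35_center and peg1 below 0.015 m and z of saw35_center in the frame of peg1 between 0.016 and 0.024 m and horizontal distance between saw44_center and peg2 below 0.015 m and z of saw44_center in the frame of peg2 between 0.016 and 0.024 m and horizontal distance between saw54_center and peg3 below 0.015 m and z of saw54_center in the frame of peg3 between 0.016 and 0.024 m and horizontal distance between saw64_center and peg4 below 0.015 m and z of saw64_center in the frame of peg4 between 0.016 and 0.024 m) or (horizontal distance between saw25_center and peg4 below 0.12 m and horizontal distance between saw64_center and peg1 below 0.015 m and z of saw64_center in the frame of peg1 between 0.016 and 0.024 m and horizontal distance between saw54_center and peg2 below 0.015 m and z of saw54_center in the frame of peg2 between 0.016 and 0.024 m and horizontal distance between saw44_center and peg3 below 0.015 m and z of saw44_center in the frame of peg3 between 0.016 and 0.024 m and horizontal distance between saw35_center and peg4 below 0.015 m and z of saw35_center in the frame of peg4 between 0.016 and 0.024 m)) and angle between each of saw35_center, saw44_center, saw54_center, saw64_center's own z axis and vertical below 0.12 rad and linear speed of each of saw35, saw44, saw54, saw64 below 0.02 m/s and distance of each of saw25_center, saw76_center from where it was at the start of the episode below 0.015 m); the robot touches nothing.
It fails at once if an end saw is pushed more than 15 mm from its place (distance of any of saw25_center, saw76_center from where it was at the start of the episode above 0.015 m).
It fails at once if a loose saw falls freely, at more than 0.7 m/s, out of the fingers (let go of 25 mm or more above its seat) ((contact force between the fingers and saw35 below 0.1 N and linear speed of saw35 above 0.7 m/s) or (contact force between the fingers and saw44 below 0.1 N and linear speed of saw44 above 0.7 m/s) or (contact force between the fingers and saw54 below 0.1 N and linear speed of saw54 above 0.7 m/s) or (contact force between the fingers and saw64 below 0.1 N and linear speed of saw64 above 0.7 m/s)).
It also fails if it takes over 93 s, if anything falls off the work surface, if the arm or the gripper's body presses on something with over 40 N, if the wrist force passes 120 N, or if a joint passes its speed limit or range.

## Working session

There is one attempt and no reset: what is moved stays moved. The work goes in short steps, Python scripts to look and compute and a tool call to move; the robot and the scene stay as the last step left them, time stands still between calls to the robot, and variables do not carry over. Pictures are saved under pics/ and viewed, at most 14 in all, crops included, and the job is handed in when it is done.

Besides the shell and the picture viewer there is one more tool, called after ">>>" as name([rows], argument=value, ...), one row to a line, values as JSON. servo_tool: Moves the arm, as the interface text tells. Its arguments: {"type":"object","properties":{"motion":{"type":"array","items":{"type":"object","properties":{"grip":{"type":"number"},"xyz":{"type":"array","items":{"type":"number","minimum":-1,"maximum":1}},"twist":{"type":"array","items":{"type":"number","minimum":-1,"maximum":1}}}}},"newtons":{"type":"number"}},"required":["motion"]}

```bash
mkdir -p pics; ls; cat > h.py <<'E'
from rig import r, vision
import numpy as np, cv2
def cap(name,fn=None):
    im=vision.capture(name)
    if fn: cv2.imwrite('pics/'+fn,im[:,:,::-1])
    return im
def ray(uv,P,z):
    K,R,t=P['camera_matrix'],np.array(P['R']),np.array(P['t'])
    d=R.T@np.linalg.solve(np.array(K),[uv[0],uv[1],1.]); c=-R.T@t
    return c+d*(z-c[2])/d[2]
E
python3 - <<'E'
from h import *
np.set_printoptions(precision=4,suppress=True)
s=r.get_state(); print(s['time'],s['position'],s['eef_rot'])
for c in ['scene','side','wrist']:
    P=vision.camera_params(c); cap(c,c+'0.png'); print(c,-np.array(P['R']).T@P['t'])
    for n,z in [('saw35_center',.02),('saw44_center',.02),('saw54_center',.02),('saw64_center',.02),('saw25_center',.038),('saw76_center',.038),('peg1',.018),('peg2',.018),('peg3',.018),('peg4',.018)]:
        for d in vision.pinpoint(n,c)[:3]:
            print(c,n,round(d['conf'],2),np.round(d['centre'],1),ray(d['centre'],P,z)[:2])
print(r.get_state()['time'])
E
```

```text
pics
0.0 [0.5498 0.     0.3021] [-3.1401 -0.0003  1.5708]
scene [ 1.1433 -0.1949  0.4883]
scene saw35_center 0.87 [337.5 211.8] [0.5244 0.1203]
scene saw35_center 0.84 [276.  181.5] [0.3547 0.0366]
scene saw35_center 0.65 [306.1 178.2] [0.3651 0.1104]
scene saw44_center 0.97 [168.5 215.6] [ 0.4135 -0.2222]
scene saw54_center 0.65 [236.  210.5] [ 0.4445 -0.0821]
scene saw64_center 0.55 [351.4 184.9] [0.4329 0.1987]
scene saw76_center 0.81 [191.4 262.9] [ 0.6046 -0.1951]
scene saw76_center 0.72 [291.6 259.5] [ 0.655  -0.0287]
scene peg1 0.63 [291.2 261.6] [ 0.6385 -0.0238]
scene peg1 0.56 [380.3 246.8] [0.6558 0.1472]
scene peg1 0.54 [243.5 267.3] [ 0.6241 -0.1087]
scene peg2 0.63 [291.2 261.6] [ 0.6385 -0.0238]
scene peg2 0.56 [380.3 246.8] [0.6558 0.1472]
scene peg2 0.54 [243.5 267.3] [ 0.6241 -0.1087]
scene peg3 0.63 [291.2 261.6] [ 0.6385 -0.0238]
scene peg3 0.56 [380.3 246.8] [0.6558 0.1472]
scene peg3 0.54 [243.5 267.3] [ 0.6241 -0.1087]
scene peg4 0.63 [291.2 261.6] [ 0.6385 -0.0238]
scene peg4 0.56 [380.3 246.8] [0.6558 0.1472]
scene peg4 0.54 [243.5 267.3] [ 0.6241 -0.1087]
si
[... 1338 characters left out ...]
 0.437  -0.0742]
wrist saw76_center 0.71 [323.9 326.5] [ 0.6087 -0.1909]
wrist saw76_center 0.6 [186.7 242.3] [ 0.439  -0.0705]
wrist peg1 0.67 [381.7  46.2] [0.6575 0.1439]
wrist peg1 0.65 [348.9 198.4] [ 0.6344 -0.0216]
wrist peg1 0.59 [330.5 261.9] [ 0.6163 -0.1068]
wrist peg2 0.67 [381.7  46.2] [0.6575 0.1439]
wrist peg2 0.65 [348.9 198.4] [ 0.6344 -0.0216]
wrist peg2 0.59 [330.5 261.9] [ 0.6163 -0.1068]
wrist peg3 0.67 [381.7  46.2] [0.6575 0.1439]
wrist peg3 0.65 [348.9 198.4] [ 0.6344 -0.0216]
wrist peg3 0.59 [330.5 261.9] [ 0.6163 -0.1068]
wrist peg4 0.67 [381.7  46.2] [0.6575 0.1439]
wrist peg4 0.65 [348.9 198.4] [ 0.6344 -0.0216]
wrist peg4 0.59 [330.5 261.9] [ 0.6163 -0.1068]
1.65
```

View pics/wrist0.png

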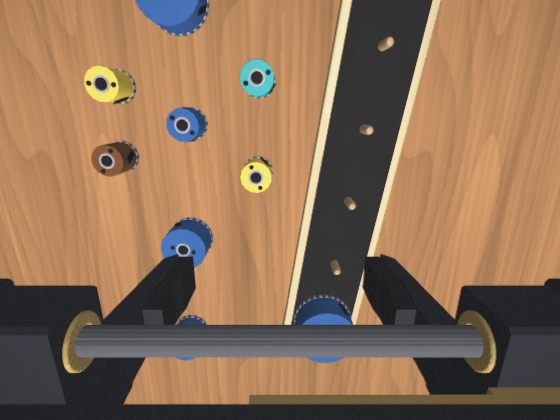

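View pics/side0.png

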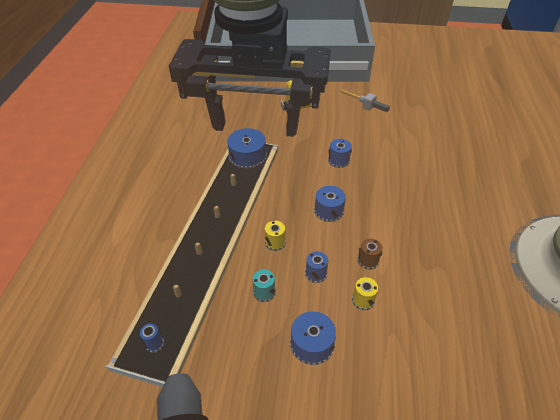

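View pics/scene0.png

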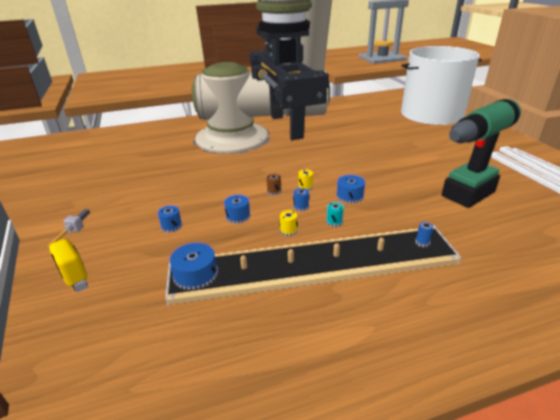

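The row runs 76 (right, y≈-0.2) to 25 (left), so 64→peg1, 54→peg2, 44→peg3 and 35→peg4. In the side view, the small saws that could be saw35 are blue (316,265), teal (264,285), yellow (275,235), yellow (366,292) and brown (371,253). Only the blue one fits, because the loose saws are blue steel. I'll refine the poses by silhouette and confirm saw35 in a crop.

```bash
cat >> h.py <<'E'
from scipy.optimize import least_squares
def proj(X,P):
    q=(np.array(P['R'])@np.array(X).T).T+P['t']; q=q@np.array(P['camera_matrix']).T; return q[:,:2]/q[:,2:]
A=np.linspace(0,2*np.pi,40)
def hullc(x,y,rad,z0,h,P):
    X=[[x+rad*np.cos(a),y+rad*np.sin(a),z] for z in(z0,z0+h) for a in A]
    hu=cv2.convexHull(proj(X,P).astype(np.float32)); m=cv2.moments(hu)
    return np.array([m['m10']/m['m00'],m['m01']/m['m00']]),m['m00']
def blue(im):
    h=cv2.cvtColor(im,cv2.COLOR_RGB2HSV)
    m=cv2.inRange(h,(104,110,25),(125,255,255)); m=cv2.morphologyEx(m,cv2.MORPH_CLOSE,np.ones((5,5)))
    return m
def blobs(im,amin=80):
    out=[]
    for c in cv2.findContours(blue(im),cv2.RETR_EXTERNAL,cv2.CHAIN_APPROX_NONE)[0]:
        c=cv2.convexHull(c); m=cv2.moments(c)
        if m['m00']>amin: out.append((np.array([m['m10']/m['m00'],m['m01']/m['m00']]),m['m00'],cv2.boundingRect(c)))
    return out
def fit(c,rad,z0,P,h=.04):
    return least_squares(lambda p:hullc(p[0],p[1],rad,z0,h,P)[0]-c,ray(c,P,z0+h/2)[:2]).x
E
python3 - <<'E'
from h import *
np.set_printoptions(precision=4,suppress=True)
for n in ['side','scene','wrist']:
    P=vision.camera_params(n); im=cv2.imread(f'pics/{n}0.png')[:,:,::-1].copy()
    B=blobs(im)
    for k,g,z in [(35,(.452,.062),0),(44,(.42,-.217),0),(54,(.438,-.079),0),(64,(.44,.192),0),(25,(.67,.23),.018),(76,(.607,-.198),.018)]:
        c0,a0=hullc(*g,k/2000,z,.04,P)
        if not B: continue
        c,a,bb=min(B,key=lambda b:np.linalg.norm(b[0]-c0)); print(n,k,c,'area ratio %.2f'%(a/a0),bb,fit(c,k/2000,z,P))
pk={'scene':[(291.2,261.6),(380.3,246.8),(243.5,267.3)],'side':[(201.3,249.9),(177.2,292.1),(219.2,213.8)],'wrist':[(381.7,46.2),(348.9,198.4),(330.5,261.9)]}
base=np.array([.62,-.108]);
obs=[]
for n,l in pk.items():
    P=vision.camera_params(n)
    for uv in l:
        y=ray(uv,P,.018)[1]; i=round((y+.108)/.084); obs.append((P,uv,i))
f=lambda p:np.concatenate([proj([[p[0]+.085*i*np.sin(p[2]),p[1]+.085*i*np.cos(p[2]),.018]],P)[0]-uv for P,uv,i in obs])
s=least_squares(f,[.62,-.108,.16],loss='soft_l1'); p=s.x; print(p, s.fun.reshape(-1,2))
print([[p[0]+.085*i*np.sin(p[2]),p[1]+.085*i*np.cos(p[2])] for i in range(-1,5)])
im=cv2.imread('pics/side0.png')[190:360,220:420]; cv2.imwrite('pics/crop.png',cv2.resize(im,None,fx=3.5,fy=3.5,interpolation=cv2.INTER_CUBIC))
E
```

```text
side 35 [316.9612 259.8443] area ratio 0.43 (307, 252, 21, 17) [0.4478 0.0528]
side 44 [340.0678 145.431 ] area ratio 0.36 (330, 139, 21, 14) [ 0.4229 -0.2441]
side 54 [330.1542 196.0412] area ratio 0.49 (316, 186, 29, 21) [ 0.4348 -0.0962]
side 64 [313.0826 331.6028] area ratio 0.68 (292, 312, 43, 40) [0.4435 0.1819]
side 25 [148.2393 331.322 ] area ratio 0.41 (140, 324, 18, 16) [0.6763 0.2212]
side 76 [246.0081 140.3842] area ratio 0.52 (228, 129, 37, 24) [ 0.6146 -0.2149]
scene 35 [300.6114 198.3695] area ratio 0.67 (294, 189, 14, 20) [0.4471 0.0656]
scene 44 [169.2123 217.5863] area ratio 0.75 (159, 206, 21, 24) [ 0.4216 -0.2211]
scene 54 [236.6324 207.8004] area ratio 0.75 (225, 196, 24, 25) [ 0.4343 -0.0783]
scene 64 [350.1583 187.8229] area ratio 0.79 (337, 176, 27, 25) [0.4433 0.19  ]
scene 25 [423.9362 234.271 ] area ratio 0.70 (416, 225, 17, 19) [0.6719 0.2269]
scene 76 [192.9375 264.5538] area ratio 0.88 (170, 243, 47, 44) [ 0.6085 -0.1925]
wrist 35 [185.6133 123.8848] area ratio 0.90 (167, 108, 39, 33) [0.4467 0.0654]
wrist 44 [190.1556 321.4178] area ratio 0.09 (178, 318
[... 248 characters left out ...]
 [0.4502 0.1674]
wrist 76 [323.2054 312.6935] area ratio 0.35 (296, 298, 57, 27) [ 0.6062 -0.1679]
[ 0.6189 -0.1078  0.1545] [[-1.1465 -2.2547]
 [-0.7757  1.0966]
 [-0.191  -1.9733]
 [-1.6494  2.2342]
 [ 1.0904  1.9287]
 [-0.99    1.9331]
 [ 0.6594 -0.3089]
 [-2.0802  1.7282]
 [ 1.932   0.6693]]
[[np.float64(0.6058208566418289), np.float64(-0.19175147858637506)], [np.float64(0.6188990219676365), np.float64(-0.10776361284547861)], [np.float64(0.631977187293444), np.float64(-0.023775747104582162)], [np.float64(0.6450553526192515), np.float64(0.06021211863631429)], [np.float64(0.658133517945059), np.float64(0.14419998437721074)], [np.float64(0.6712116832708666), np.float64(0.2281878501181072)]]
```

View pics/crop.png

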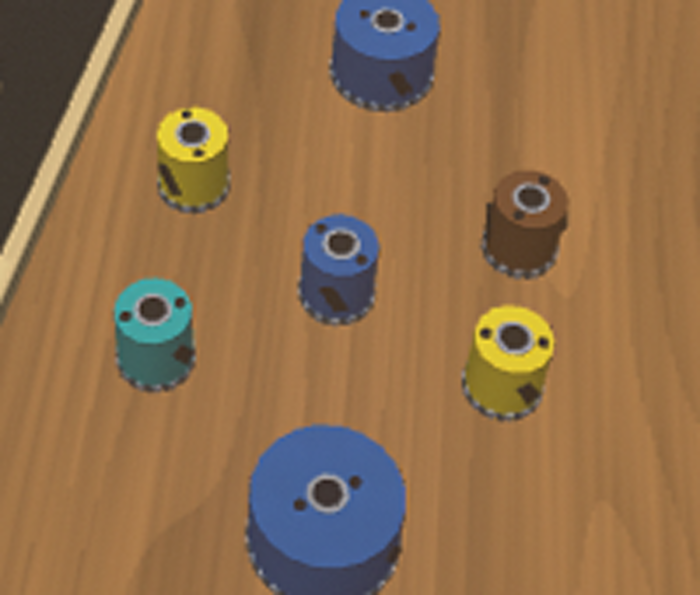

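The crop confirms that saw35 is the small blue one at (340,265) in the crop. The four small ones around it are yellow, teal, yellow and brown. I'll cross-check with the centre holes at z=0.04.

```bash
python3 - <<'E'
from h import *
P=vision.camera_params('side')
for k,uv in [(35,(317.1,259.5)),(44,(340.3,145.8)),(54,(330.7,196)),(64,(313.7,331)),(76,(246.5,140.5))]: print(k,ray(uv,P,.04 if k<70 else .058).round(4))
E
```

```text
35 [0.4476 0.0661 0.04  ]
44 [ 0.4232 -0.2191  0.04  ]
54 [ 0.4342 -0.0773  0.04  ]
64 [0.4427 0.191  0.04  ]
76 [ 0.608  -0.1905  0.058 ]
```

>>> servo_tool([
  {"grip": 1, "xyz": [0.63, -0.355, 0.3], "twist": [0, 0, 0]},
  {"grip": 1, "xyz": [0.63, -0.355, 0.3], "twist": [0, 0, 0]},
  {"grip": 1, "xyz": [0.63, -0.355, 0.5], "twist": [0, 0, 0]},
  {"grip": 1, "xyz": [0.63, -0.355, 0.5], "twist": [0, 0, 0]},
  {"grip": 1, "xyz": [0.63, -0.355, 0.5], "twist": [0, 0, 0]},
  {"grip": 1, "xyz": [0.63, -0.355, 0.5], "twist": [0, 0, 0]},
  {"grip": 1, "xyz": [0.63, -0.355, 0.5], "twist": [0, 0, 0]},
  {"grip": 1, "xyz": [0.63, -0.355, 0.5], "twist": [0, 0, 0]},
])

```text
time: 2.45
position: [0.4442, 0.1888, 0.1533]
eef_rot: [3.14, 0.0, 1.571]
wrist_force: [-0.1, -0.2, 0.6]
finger_gap: 0.0877
gripper_force: 0.0
```

>>> servo_tool([
  {"grip": 1, "xyz": [0.007, -0.003, 0.13], "twist": [0, 0, 0]},
  {"grip": 1, "xyz": [0.007, -0.003, 0.26], "twist": [0, 0, 0]},
  {"grip": 1, "xyz": [0.007, -0.003, 0.26], "twist": [0, 0, 0]},
  {"grip": 1, "xyz": [0.007, -0.003, 0.26], "twist": [0, 0, 0]},
  {"grip": 0.6, "xyz": [0.007, -0.003, 0.26], "twist": [0, 0, 0]},
  {"grip": 0.6, "xyz": [0.007, -0.003, 0.26], "twist": [0, 0, 0]},
  {"grip": 0.6, "xyz": [0.007, -0.003, 0.26], "twist": [0, 0, 0]},
  {"grip": 0.6, "xyz": [0.007, -0.003, 0.26], "twist": [0, 0, 0]},
  {"grip": 0.6, "xyz": [0.007, -0.003, 0.26], "twist": [0, 0, 0]},
], newtons=25)

```text
time: 3.35
position: [0.443, 0.1911, 0.0758]
eef_rot: [3.14, -0.0, 1.571]
wrist_force: [-0.7, -0.4, 7.7]
finger_gap: 0.0642
gripper_force: 25.0
```

>>> servo_tool([
  {"grip": 0.6, "xyz": [0, 0, -0.13], "twist": [0, 0, 0]},
  {"grip": 0.6, "xyz": [0, 0, -0.27], "twist": [0, 0, 0]},
  {"grip": 0.6, "xyz": [0, 0, -0.27], "twist": [0, 0, 0]},
  {"grip": 0.6, "xyz": [-0.2, 0.12, -0.27], "twist": [0, 0, 0]},
  {"grip": 0.6, "xyz": [-0.4, 0.24, -0.27], "twist": [0, 0, 0]},
  {"grip": 0.6, "xyz": [-0.6, 0.35, -0.27], "twist": [0, 0, 0]},
  {"grip": 0.6, "xyz": [-0.8, 0.47, -0.27], "twist": [0, 0, 0]},
  {"grip": 0.6, "xyz": [-0.997, 0.587, -0.27], "twist": [0, 0, 0]},
  {"grip": 0.6, "xyz": [-0.997, 0.587, -0.27], "twist": [0, 0, 0]},
  {"grip": 0.6, "xyz": [-0.997, 0.587, -0.27], "twist": [0, 0, 0]},
])

```text
time: 4.35
position: [0.6191, -0.1101, 0.1547]
eef_rot: [-3.14, -0.0, 1.57]
wrist_force: [0.1, -0.3, -1.7]
finger_gap: 0.0639
gripper_force: 25.0
```

```bash
python3 - <<'E'
from h import *
s=r.get_state();print(s['position'],s['wrist_force'])
a=cap('scene','s1.png');b=cap('side','d1.png')
cv2.imwrite('pics/c1.png',np.hstack([cv2.resize(b[80:330,110:370],(400,385)),cv2.resize(a[140:340,130:338],(400,385))])[:,:,::-1])
E
```

```text
[ 0.61912788 -0.1100839   0.154728  ] [ 0.1068656  -0.29307995 -1.72331308]
```

View pics/c1.png

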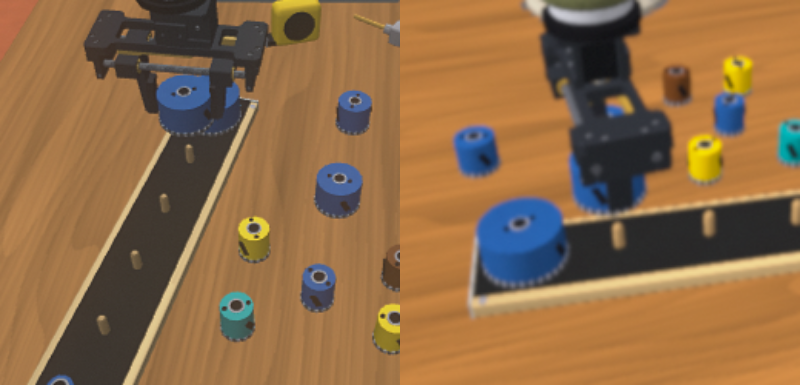

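The saw is held level. The side view shows all four free dowels, with peg1 at about (232,179) in full-image pixels. Lowering.

>>> servo_tool([
  {"grip": 0.6, "xyz": [0.007, 0, 0.06], "twist": [0, 0, 0]},
  {"grip": 0.6, "xyz": [0.007, 0, 0.12], "twist": [0, 0, 0]},
  {"grip": 0.6, "xyz": [0.007, 0, 0.17], "twist": [0, 0, 0]},
  {"grip": 0.6, "xyz": [0.007, 0, 0.19], "twist": [0, 0, 0]},
  {"grip": 0.6, "xyz": [0.007, 0, 0.197], "twist": [0, 0, 0]},
  {"grip": 0.6, "xyz": [0.007, 0, 0.2], "twist": [0, 0, 0]},
  {"grip": 0.6, "xyz": [0.007, 0, 0.2], "twist": [0, 0, 0]},
])

```text
time: 5.15
position: [0.6189, -0.1058, 0.0963]
eef_rot: [3.141, 0.0, 1.571]
wrist_force: [0.1, -0.6, -2.0]
finger_gap: 0.0643
gripper_force: 25.0
```

>>> servo_tool([
  {"grip": 0.6, "xyz": [0, 0, 0.004], "twist": [0, 0, 0]},
  {"grip": 0.6, "xyz": [0, 0, 0.007], "twist": [0, 0, 0]},
  {"grip": 0.6, "xyz": [0, 0, 0.007], "twist": [0, 0, 0]},
])

```text
time: 5.45
position: [0.6188, -0.1059, 0.094]
eef_rot: [3.141, 0.0, 1.571]
wrist_force: [-0.8, -0.7, -0.1]
finger_gap: 0.0638
gripper_force: 25.0
```

>>> servo_tool([
  {"grip": 0.88, "xyz": [0, 0, 0], "twist": [0, 0, 0]},
  {"grip": 0.88, "xyz": [0, 0, 0], "twist": [0, 0, 0]},
  {"grip": 0.88, "xyz": [0, 0, 0], "twist": [0, 0, 0]},
  {"grip": 0.88, "xyz": [0, 0, -0.1], "twist": [0, 0, 0]},
  {"grip": 0.88, "xyz": [0, 0, -0.22], "twist": [0, 0, 0]},
  {"grip": 1, "xyz": [0, 0, -0.22], "twist": [0, 0, 0]},
  {"grip": 1, "xyz": [0.093, -0.617, -0.22], "twist": [0, 0, 0]},
  {"grip": 1, "xyz": [0.093, -0.617, -0.22], "twist": [0, 0, 0]},
  {"grip": 1, "xyz": [0.093, -0.617, -0.22], "twist": [0, 0, 0]},
  {"grip": 1, "xyz": [0.093, -0.617, -0.22], "twist": [0, 0, 0]},
])

```text
time: 6.45
position: [0.4307, -0.0771, 0.1593]
eef_rot: [-3.14, -0.001, 1.571]
wrist_force: [0.3, -0.3, 0.4]
finger_gap: 0.0882
gripper_force: 0.0
```

```bash
python3 - <<'E'
from h import *
s=r.get_state();print(s['position'],s['wrist_force'])
a=cap('scene');b=cap('side')
cv2.imwrite('pics/c2.png',np.hstack([cv2.resize(b[80:330,110:370],(400,385)),cv2.resize(a[140:340,130:338],(400,385))])[:,:,::-1])
E
```

```text
[ 0.43065947 -0.07706083  0.15925468] [ 0.25094495 -0.26374123  0.39243574]
```

View pics/c2.png

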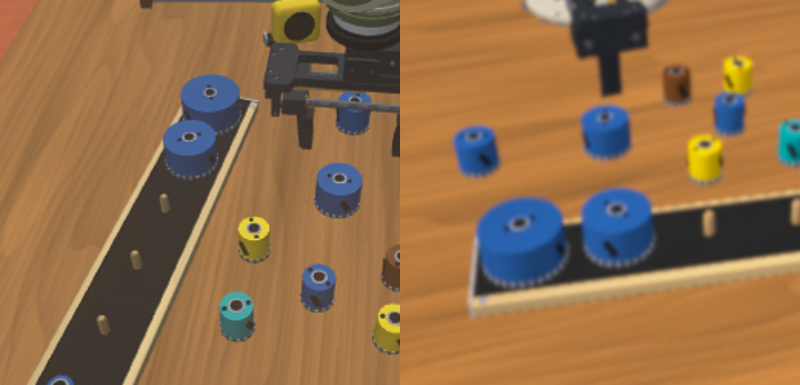

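The 64 saw sits home on peg1. Next is the 54.

>>> servo_tool([
  {"grip": 1, "xyz": [0, 0.005, 0.13], "twist": [0, 0, 0]},
  {"grip": 1, "xyz": [0, 0.005, 0.28], "twist": [0, 0, 0]},
  {"grip": 1, "xyz": [0, 0.005, 0.28], "twist": [0, 0, 0]},
  {"grip": 1, "xyz": [0, 0.005, 0.28], "twist": [0, 0, 0]},
  {"grip": 0.5, "xyz": [0, 0.005, 0.28], "twist": [0, 0, 0]},
  {"grip": 0.5, "xyz": [0, 0.005, 0.28], "twist": [0, 0, 0]},
  {"grip": 0.5, "xyz": [0, 0.005, 0.28], "twist": [0, 0, 0]},
  {"grip": 0.5, "xyz": [0, 0.005, 0.28], "twist": [0, 0, 0]},
  {"grip": 0.5, "xyz": [0, 0.005, 0.28], "twist": [0, 0, 0]},
  {"grip": 0.5, "xyz": [0, 0.005, 0.28], "twist": [0, 0, 0]},
])

```text
time: 7.55
position: [0.4352, -0.0781, 0.0762]
eef_rot: [3.141, 0.0, 1.571]
wrist_force: [-0.4, 0.4, 6.0]
finger_gap: 0.0527
gripper_force: 25.0
```

>>> servo_tool([
  {"grip": 0.5, "xyz": [0, 0, -0.13], "twist": [0, 0, 0]},
  {"grip": 0.5, "xyz": [0, 0, -0.265], "twist": [0, 0, 0]},
  {"grip": 0.5, "xyz": [0, 0, -0.265], "twist": [0, 0, 0]},
  {"grip": 0.5, "xyz": [0.04, 0.15, -0.265], "twist": [0, 0, 0]},
  {"grip": 0.5, "xyz": [0.08, 0.3, -0.265], "twist": [0, 0, 0]},
  {"grip": 0.5, "xyz": [0.12, 0.45, -0.265], "twist": [0, 0, 0]},
  {"grip": 0.5, "xyz": [0.16, 0.6, -0.265], "twist": [0, 0, 0]},
  {"grip": 0.5, "xyz": [0.18, 0.657, -0.265], "twist": [0, 0, 0]},
  {"grip": 0.5, "xyz": [0.18, 0.657, -0.265], "twist": [0, 0, 0]},
  {"grip": 0.5, "xyz": [0.18, 0.657, -0.265], "twist": [0, 0, 0]},
])

```text
time: 8.55
position: [0.6312, -0.024, 0.1538]
eef_rot: [-3.139, -0.0, 1.571]
wrist_force: [-1.1, -0.4, -1.4]
finger_gap: 0.0528
gripper_force: 25.0
```

>>> servo_tool([
  {"grip": 0.5, "xyz": [0, 0, 0.06], "twist": [0, 0, 0]},
  {"grip": 0.5, "xyz": [0, 0, 0.12], "twist": [0, 0, 0]},
  {"grip": 0.5, "xyz": [0, 0, 0.17], "twist": [0, 0, 0]},
  {"grip": 0.5, "xyz": [0, 0, 0.19], "twist": [0, 0, 0]},
  {"grip": 0.5, "xyz": [0, 0, 0.197], "twist": [0, 0, 0]},
  {"grip": 0.5, "xyz": [0, 0, 0.203], "twist": [0, 0, 0]},
  {"grip": 0.5, "xyz": [0, 0, 0.203], "twist": [0, 0, 0]},
  {"grip": 0.5, "xyz": [0, 0, 0.203], "twist": [0, 0, 0]},
])

```text
time: 9.35
position: [0.6323, -0.0241, 0.0948]
eef_rot: [3.141, 0.0, 1.571]
wrist_force: [0.3, -1.0, -1.2]
finger_gap: 0.0527
gripper_force: 25.0
```

>>> servo_tool([
  {"grip": 0.5, "xyz": [0, 0, 0.004], "twist": [0, 0, 0]},
  {"grip": 0.8, "xyz": [0, 0, 0.004], "twist": [0, 0, 0]},
  {"grip": 0.8, "xyz": [0, 0, 0.004], "twist": [0, 0, 0]},
  {"grip": 0.8, "xyz": [0, 0, 0.004], "twist": [0, 0, 0]},
  {"grip": 0.8, "xyz": [0, 0, -0.1], "twist": [0, 0, 0]},
  {"grip": 0.8, "xyz": [0, 0, -0.21], "twist": [0, 0, 0]},
  {"grip": 0.8, "xyz": [0, 0, -0.21], "twist": [0, 0, 0]},
])

```text
time: 10.05
position: [0.6336, -0.0242, 0.1616]
eef_rot: [3.134, 0.002, 1.571]
wrist_force: [0.3, -0.3, 0.3]
finger_gap: 0.0705
gripper_force: 0.0
```

>>> servo_tool([
  {"grip": 1, "xyz": [-0.653, -0.698, 0], "twist": [0, 0, 0]},
  {"grip": 1, "xyz": [-0.653, -0.698, 0], "twist": [0, 0, 0]},
  {"grip": 1, "xyz": [-0.653, -0.698, 0], "twist": [0, 0, 0]},
  {"grip": 1, "xyz": [-0.653, -0.698, 0], "twist": [0, 0, 0]},
  {"grip": 1, "xyz": [-0.653, -0.698, 0], "twist": [0, 0, 0]},
  {"grip": 1, "xyz": [-0.653, -0.698, 0], "twist": [0, 0, 0]},
  {"grip": 1, "xyz": [-0.653, -0.698, 0], "twist": [0, 0, 0]},
  {"grip": 1, "xyz": [-0.653, -0.698, 0], "twist": [0, 0, 0]},
])

```text
time: 10.85
position: [0.4226, -0.2202, 0.157]
eef_rot: [-3.141, -0.0, 1.569]
wrist_force: [-0.5, -0.2, 0.5]
finger_gap: 0.0881
gripper_force: 0.0
```

```bash
python3 - <<'E'
from h import *
s=r.get_state();print(s['position'],s['wrist_force'])
a=cap('scene');b=cap('side')
cv2.imwrite('pics/c3.png',np.hstack([cv2.resize(b[80:330,110:370],(400,385)),cv2.resize(a[140:340,130:338],(400,385))])[:,:,::-1])
E
```

```text
[ 0.42256788 -0.22015164  0.15698501] [-0.52306477 -0.23014483  0.46278789]
```

View pics/c3.png

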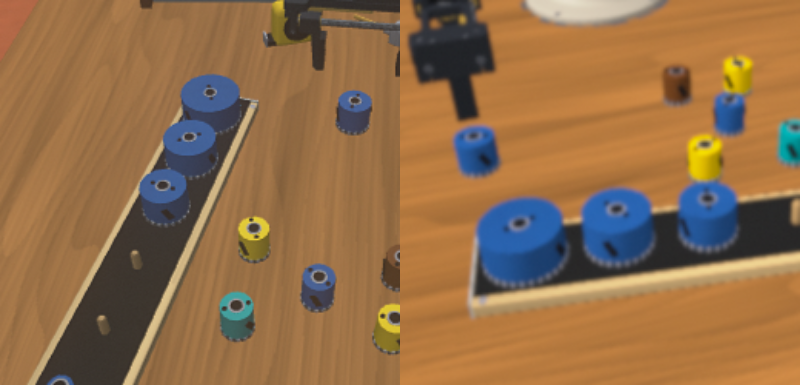

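The 54 is home on peg2, with its hole at (163,185) in the crop. Now the 44.

>>> servo_tool([
  {"grip": 1, "xyz": [0, 0, 0.13], "twist": [0, 0, 0]},
  {"grip": 1, "xyz": [0, 0, 0.272], "twist": [0, 0, 0]},
  {"grip": 1, "xyz": [0, 0, 0.272], "twist": [0, 0, 0]},
  {"grip": 0.8, "xyz": [0, 0, 0.272], "twist": [0, 0, 0]},
  {"grip": 0.4, "xyz": [0, 0, 0.272], "twist": [0, 0, 0]},
  {"grip": 0.4, "xyz": [0, 0, 0.272], "twist": [0, 0, 0]},
  {"grip": 0.4, "xyz": [0, 0, 0.272], "twist": [0, 0, 0]},
  {"grip": 0.4, "xyz": [0, 0, 0.272], "twist": [0, 0, 0]},
  {"grip": 0.4, "xyz": [0, 0, 0.272], "twist": [0, 0, 0]},
  {"grip": 0.4, "xyz": [0, 0, 0.272], "twist": [0, 0, 0]},
])

```text
time: 11.95
position: [0.4229, -0.22, 0.0761]
eef_rot: [3.141, 0.0, 1.571]
wrist_force: [-0.9, 0.5, 6.3]
finger_gap: 0.0437
gripper_force: 25.0
```

>>> servo_tool([
  {"grip": 0.4, "xyz": [0, 0, -0.13], "twist": [0, 0, 0]},
  {"grip": 0.4, "xyz": [0, 0, -0.265], "twist": [0, 0, 0]},
  {"grip": 0.4, "xyz": [0, 0, -0.265], "twist": [0, 0, 0]},
  {"grip": 0.4, "xyz": [0.12, 0.09, -0.265], "twist": [0, 0, 0]},
  {"grip": 0.4, "xyz": [0.24, 0.19, -0.265], "twist": [0, 0, 0]},
  {"grip": 0.4, "xyz": [0.36, 0.285, -0.265], "twist": [0, 0, 0]},
  {"grip": 0.4, "xyz": [0.48, 0.38, -0.265], "twist": [0, 0, 0]},
  {"grip": 0.4, "xyz": [0.6, 0.475, -0.265], "twist": [0, 0, 0]},
  {"grip": 0.4, "xyz": [0.72, 0.57, -0.265], "twist": [0, 0, 0]},
  {"grip": 0.4, "xyz": [0.72, 0.57, -0.265], "twist": [0, 0, 0]},
])

```text
time: 12.95
position: [0.5955, 0.0001, 0.1537]
eef_rot: [-3.142, -0.001, 1.575]
wrist_force: [-0.9, -1.4, 0.3]
finger_gap: 0.0434
gripper_force: 25.0
```

>>> servo_tool([
  {"grip": 0.4, "xyz": [0.107, 0.085, 0], "twist": [0, 0, 0]},
  {"grip": 0.4, "xyz": [0.213, 0.17, 0], "twist": [0, 0, 0]},
  {"grip": 0.4, "xyz": [0.213, 0.17, 0], "twist": [0, 0, 0]},
  {"grip": 0.4, "xyz": [0.213, 0.17, 0], "twist": [0, 0, 0]},
])

```text
time: 13.35
position: [0.6443, 0.0601, 0.1537]
eef_rot: [-3.139, 0.0, 1.572]
wrist_force: [-1.0, 0.5, -0.0]
finger_gap: 0.0434
gripper_force: 25.0
```

>>> servo_tool([
  {"grip": 0.4, "xyz": [0, 0, 0.06], "twist": [0, 0, 0]},
  {"grip": 0.4, "xyz": [0, 0, 0.12], "twist": [0, 0, 0]},
  {"grip": 0.4, "xyz": [0, 0, 0.17], "twist": [0, 0, 0]},
  {"grip": 0.4, "xyz": [0, 0, 0.19], "twist": [0, 0, 0]},
  {"grip": 0.4, "xyz": [0, 0, 0.197], "twist": [0, 0, 0]},
  {"grip": 0.4, "xyz": [0, 0, 0.203], "twist": [0, 0, 0]},
  {"grip": 0.4, "xyz": [0, 0, 0.203], "twist": [0, 0, 0]},
  {"grip": 0.4, "xyz": [0, 0, 0.203], "twist": [0, 0, 0]},
])

```text
time: 14.15
position: [0.6449, 0.0599, 0.0948]
eef_rot: [3.141, 0.0, 1.571]
wrist_force: [-0.4, 0.0, -0.7]
finger_gap: 0.0439
gripper_force: 25.0
```

>>> servo_tool([
  {"grip": 0.4, "xyz": [0, 0, 0.004], "twist": [0, 0, 0]},
  {"grip": 0.7, "xyz": [0, 0, 0.004], "twist": [0, 0, 0]},
  {"grip": 0.7, "xyz": [0, 0, 0.004], "twist": [0, 0, 0]},
  {"grip": 0.7, "xyz": [0, 0, 0.004], "twist": [0, 0, 0]},
  {"grip": 0.7, "xyz": [0, 0, -0.1], "twist": [0, 0, 0]},
  {"grip": 0.7, "xyz": [0, 0, -0.21], "twist": [0, 0, 0]},
  {"grip": 0.7, "xyz": [0, 0, -0.21], "twist": [0, 0, 0]},
])

```text
time: 14.85
position: [0.6462, 0.06, 0.1617]
eef_rot: [3.134, 0.001, 1.571]
wrist_force: [0.1, -0.4, 0.7]
finger_gap: 0.0617
gripper_force: 0.0
```

>>> servo_tool([
  {"grip": 0.8, "xyz": [0.018, -0.66, 0], "twist": [0, 0, 0]},
  {"grip": 0.8, "xyz": [0.018, -0.66, 0], "twist": [0, 0, 0]},
  {"grip": 0.8, "xyz": [0.018, -0.66, 0], "twist": [0, 0, 0]},
  {"grip": 0.8, "xyz": [0.018, -0.66, 0], "twist": [0, 0, 0]},
  {"grip": 0.8, "xyz": [0.018, -0.66, 0], "twist": [0, 0, 0]},
  {"grip": 0.8, "xyz": [0.018, -0.66, 0], "twist": [0, 0, 0]},
  {"grip": 0.8, "xyz": [0.018, -0.66, 0], "twist": [0, 0, 0]},
])

```text
time: 15.55
position: [0.4482, 0.0652, 0.1573]
eef_rot: [3.14, 0.0, 1.571]
wrist_force: [-0.6, -0.1, -0.2]
finger_gap: 0.0704
gripper_force: 0.0
```

```bash
python3 - <<'E'
from h import *
s=r.get_state();print(s['position'],s['wrist_force'])
a=cap('scene');b=cap('side')
cv2.imwrite('pics/c4.png',np.hstack([cv2.resize(b[130:380,110:370],(400,385)),cv2.resize(a[140:340,180:388],(400,385))])[:,:,::-1])
E
```

```text
[0.44820768 0.06518876 0.15732323] [-0.62045694 -0.14243686 -0.21991115]
```

View pics/c4.png

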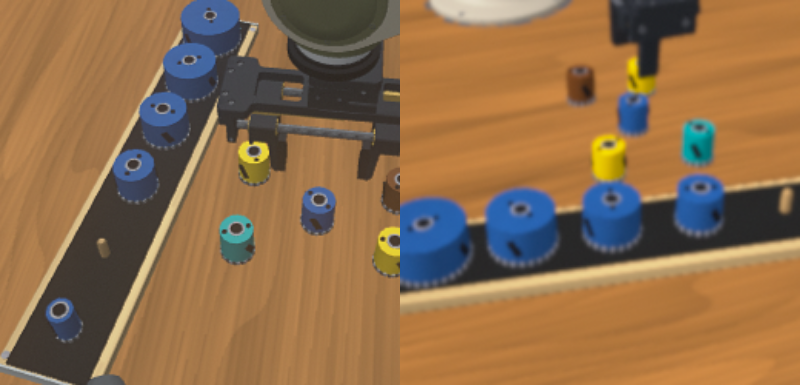

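The 44 is home on peg3. The blue saw35 at (318,210) in the crop is under the gripper and the look-alikes are clear of the fingers.

>>> servo_tool([
  {"grip": 0.8, "xyz": [0, 0, 0.13], "twist": [0, 0, 0]},
  {"grip": 0.8, "xyz": [0, 0, 0.272], "twist": [0, 0, 0]},
  {"grip": 0.8, "xyz": [0, 0, 0.272], "twist": [0, 0, 0]},
  {"grip": 0.7, "xyz": [0, 0, 0.272], "twist": [0, 0, 0]},
  {"grip": 0.3, "xyz": [0, 0, 0.272], "twist": [0, 0, 0]},
  {"grip": 0.3, "xyz": [0, 0, 0.272], "twist": [0, 0, 0]},
  {"grip": 0.3, "xyz": [0, 0, 0.272], "twist": [0, 0, 0]},
  {"grip": 0.3, "xyz": [0, 0, 0.272], "twist": [0, 0, 0]},
  {"grip": 0.3, "xyz": [0, 0, 0.272], "twist": [0, 0, 0]},
  {"grip": 0.3, "xyz": [0, 0, 0.272], "twist": [0, 0, 0]},
])

```text
time: 16.65
position: [0.4471, 0.0654, 0.0765]
eef_rot: [3.14, 0.0, 1.571]
wrist_force: [-0.8, 1.3, 8.1]
finger_gap: 0.0343
gripper_force: 25.0
```

>>> servo_tool([
  {"grip": 0.3, "xyz": [0, 0, -0.13], "twist": [0, 0, 0]},
  {"grip": 0.3, "xyz": [0, 0, -0.265], "twist": [0, 0, 0]},
  {"grip": 0.3, "xyz": [0, 0, -0.265], "twist": [0, 0, 0]},
  {"grip": 0.3, "xyz": [0.05, 0.14, -0.265], "twist": [0, 0, 0]},
  {"grip": 0.3, "xyz": [0.1, 0.28, -0.265], "twist": [0, 0, 0]},
  {"grip": 0.3, "xyz": [0.16, 0.42, -0.265], "twist": [0, 0, 0]},
  {"grip": 0.3, "xyz": [0.21, 0.56, -0.265], "twist": [0, 0, 0]},
  {"grip": 0.3, "xyz": [0.262, 0.703, -0.265], "twist": [0, 0, 0]},
  {"grip": 0.3, "xyz": [0.262, 0.703, -0.265], "twist": [0, 0, 0]},
  {"grip": 0.3, "xyz": [0.262, 0.703, -0.265], "twist": [0, 0, 0]},
])

```text
time: 17.65
position: [0.6574, 0.1442, 0.1533]
eef_rot: [-3.139, 0.0, 1.571]
wrist_force: [-0.4, -0.3, -0.9]
finger_gap: 0.0341
gripper_force: 25.0
```

>>> servo_tool([
  {"grip": 0.3, "xyz": [0, 0, 0.06], "twist": [0, 0, 0]},
  {"grip": 0.3, "xyz": [0, 0, 0.1], "twist": [0, 0, 0]},
  {"grip": 0.3, "xyz": [0, 0, 0.14], "twist": [0, 0, 0]},
  {"grip": 0.3, "xyz": [0, 0, 0.17], "twist": [0, 0, 0]},
  {"grip": 0.3, "xyz": [0, 0, 0.19], "twist": [0, 0, 0]},
  {"grip": 0.3, "xyz": [0, 0, 0.203], "twist": [0, 0, 0]},
  {"grip": 0.3, "xyz": [0, 0, 0.203], "twist": [0, 0, 0]},
  {"grip": 0.3, "xyz": [0, 0, 0.203], "twist": [0, 0, 0]},
])

```text
time: 18.45
position: [0.6578, 0.144, 0.0946]
eef_rot: [3.141, -0.0, 1.571]
wrist_force: [0.0, -0.4, 0.9]
finger_gap: 0.0337
gripper_force: 25.0
```

Release, lift and back away so the row can be seen.

>>> servo_tool([
  {"grip": 0.3, "xyz": [0, 0, 0.003], "twist": [0, 0, 0]},
  {"grip": 0.6, "xyz": [0, 0, 0.003], "twist": [0, 0, 0]},
  {"grip": 0.6, "xyz": [0, 0, 0.003], "twist": [0, 0, 0]},
  {"grip": 0.6, "xyz": [0, 0, 0.003], "twist": [0, 0, 0]},
  {"grip": 0.6, "xyz": [0, 0, -0.1], "twist": [0, 0, 0]},
  {"grip": 0.6, "xyz": [0, 0, -0.25], "twist": [0, 0, 0]},
  {"grip": 0.6, "xyz": [0, 0, -0.4], "twist": [0, 0, 0]},
  {"grip": 0.6, "xyz": [-0.3, -0.4, -0.6], "twist": [0, 0, 0]},
  {"grip": 0.6, "xyz": [-0.3, -0.4, -0.6], "twist": [0, 0, 0]},
  {"grip": 0.6, "xyz": [-0.3, -0.7, -0.6], "twist": [0, 0, 0]},
])

```text
time: 19.45
position: [0.5351, 0.0745, 0.2608]
eef_rot: [3.138, 0.001, 1.569]
wrist_force: [0.4, -0.1, 0.3]
finger_gap: 0.0527
gripper_force: 0.0
```

>>> servo_tool([
  {"grip": 0.6, "xyz": [0, -0.2, 0], "twist": [0, 0, 0]},
  {"grip": 0.6, "xyz": [0, -0.2, 0], "twist": [0, 0, 0]},
  {"grip": 0.6, "xyz": [0, -0.2, 0], "twist": [0, 0, 0]},
  {"grip": 0.6, "xyz": [0, -0.2, 0], "twist": [0, 0, 0]},
  {"grip": 0.6, "xyz": [0, -0.2, 0], "twist": [0, 0, 0]},
])

```text
time: 19.95
position: [0.4771, 0.0762, 0.2592]
eef_rot: [3.141, 0.0, 1.571]
wrist_force: [0.0, 0.5, -1.2]
finger_gap: 0.053
gripper_force: 0.0
```

```bash
python3 - <<'E'
from h import *
s=r.get_state();print(s['time'],s['position'],s['wrist_force'])
a=cap('scene');b=cap('side')
cv2.imwrite('pics/c5.png',np.hstack([cv2.resize(b[110:390,90:380],(400,386)),cv2.resize(a[150:350,160:468],(400,386))])[:,:,::-1])
P=vision.camera_params('scene');B=blobs(a)
pg=lambda i:(.6189+.01308*i,-.1078+.08399*i)
for k,i in [(76,-1),(64,0),(54,1),(44,2),(35,3),(25,4)]:
    c0,a0=hullc(*pg(i),k/2000,.018,.04,P); c,ar,bb=min(B,key=lambda b:np.linalg.norm(b[0]-c0))
    print(k,'pix err',(c-c0).round(1),'off mm',((fit(c,k/2000,.018,P)-pg(i))*1000).round(1),round(ar/a0,2))
E
```

```text
19.95 [0.47706657 0.07616822 0.25923797] [ 0.00364047  0.49047695 -1.23780836]
76 pix err [-0.2  1.1] off mm [ 2.7 -0.8] 0.89
64 pix err [ 0.3 -0.3] off mm [-0.6  0.6] 0.87
54 pix err [-0.4  0.1] off mm [ 0.2 -0.8] 0.87
44 pix err [-0.8  0.1] off mm [-0.3 -1.5] 0.83
35 pix err [0.4 0. ] off mm [0.4 0.6] 0.82
25 pix err [-0.4  0.3] off mm [ 0.7 -1.2] 0.69
```

View pics/c5.png

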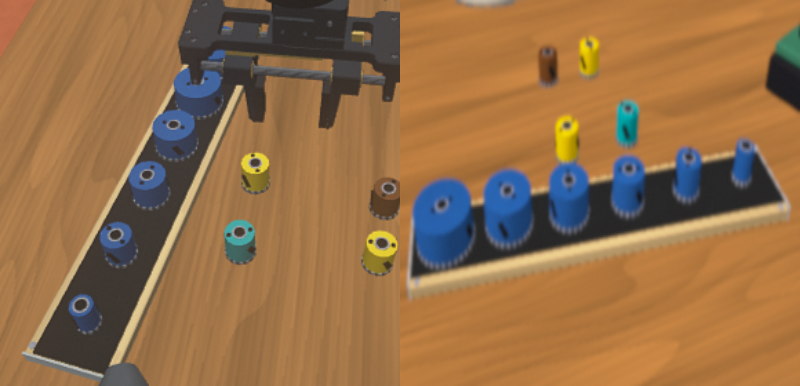

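All six saws stand home in size order, within about 3 mm of their dowels, and the arm is clear. Handing in.

```bash
python3 -c "
from rig import r
print(r.sign_off())"
```

```text
the job is handed in; nothing more can be done
None
```

I put the four loose saws on their dowels (64 on peg1, 54 on peg2, 44 on peg3, 35 on peg4) and handed the job in at about 20 s; the last camera check showed each upright, home and within 2 mm of its dowel, though sign-off returned no verdict.

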